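# Draw the fuse carrier of the projector test supply

## Task

The fuse of the grey test supply has blown: press its sprung red cap down until you feel it bottom, without forcing it, twist it anticlockwise out of its catch as far as the stop, and draw the carrier straight out. Then stand the carrier, fuse downwards and fully home, in the empty hole of the wooden parts block and let go of it; leave everything else on the bench where it is.

Things in the scene. Friction and masses are not known exactly. Their poses are not given: they have to be found in the camera images.
- supply: Grey sheet-metal test supply, fixed: 160 (x) x 220 (y) mm, flat deck 105 mm above the bench. Origin: centre of its underside. On the deck besides the fuse holder: meter, switch, pilot lamp, two binding posts, all at least 75 mm from the holder's axis and at most 20 mm high. Pressing or levering the carrier against the supply (floor, catch, stops, sides) with over 25 N damages the catch.
- holder (a point): Point on the fuse holder's axis at deck height; axes as the supply's. Locked, the carrier's origin is 13 mm above it, its y along the supply's (0.06 rad and 1.5 mm of play). A spring pushes up: 3 N locked, 0.45 N more per mm. Pressed 3 to 8 mm (unseen, differs per holder) the lugs pass below the catch; 1.6 mm deeper the fuse bottoms firmly, felt as force rising above the spring's 5 to 7.5 N.
- carrier: Fuse carrier, loose, about 50 g. Red cap: disc 32 mm in diameter, 5 mm thick, carrying an upright grip bar 14 mm thick (x), 29 long (y), 20 tall. Origin: centre of the disc's underside; z up its axis; bar's top at +25 mm. Below: stem of 17 mm diameter to -21 mm, two lugs at its foot reaching 13 mm out along +y and -y, then the fuse, 10 mm diameter, to -59 mm.
- bar (a point): Middle of the carrier's grip bar, 15 mm above the carrier's origin; axes as the carrier's. Held down, the cap turns anticlockwise (from above) to a firm stop, 0.86 to 1.42 rad from square with the supply (unseen, differs per holder). Only in the last 0.12 rad before the stop do the lugs stand under slots and the cap comes straight up (65 mm to be clear). Twisted too high, it jams on the catch.
- shoulder (a point): Underside of the carrier's stem and lugs, on its axis, 21 mm below the carrier's origin: what rests on the block when it stands in a hole.
- block: Wooden parts block, fixed, 75 (x) x 160 (y) x 55 (z) mm, with two round holes of 14 mm diameter, 45 mm deep, in its top at y = +42 mm (empty) and y = -42 mm (holds the spare carrier). Origin: centre of its underside.
- block_hole0 (a point): Mouth of the empty hole, its centre at the level of the block's top.
- spare: Spare carrier, the same shape as the other, standing in the second hole of the block. Leave it alone.
- reflector: Curved aluminium reflector mirror, bowl of 84 mm diameter, 26 mm high, loose on the bench. Origin: its underside. Leave it alone.
- hexkey: Steel hex key, 90 x 30 mm, 6 mm thick, loose on the bench. Leave it alone.
- rotor: Black fan rotor, 86 mm diameter, 24 mm high, loose on the bench. Leave it alone.
- mount: Glass slide mount, 50 x 50 x 4 mm, loose on the bench. Leave it alone.
- magazine_top (a point): Middle of the grey slide magazine (66 x 186 x 52 mm) at its top; it slides in a steel guide channel at the far side of the bench. Leave it alone.
Not all that is in view belongs to the job. What is shaped like the carrier but blue or purple is not meant.

How it is judged (in metres and radians):
On the way, in this order (a step that is already met when the one before it is completed fails the run):
1. the cap has been turned out of its catch while still seated in the holder (angle between the y axis of carrier and the y axis of supply, either way round above 0.7 rad and z of carrier in the frame of holder below 0.018 m and horizontal distance between carrier and holder below 0.005 m), for 0.1 s.
2. the carrier has been drawn out, clear of the holder (z of carrier in the frame of holder above 0.064 m), for 0.1 s.
At the end, for the whole second after the job is handed in: The carrier stands released and at rest in the empty hole of the block: its shoulder within 5 mm of the hole's centre and 3 mm of the block's top, upright within 0.1 rad (6 degrees) (horizontal distance between shoulder and block_hole0 below 0.005 m and z of shoulder in the frame of block_hole0 between -0.003 and 0.003 m and angle between carrier's own z axis and vertical below 0.1 rad and linear speed of carrier below 0.02 m/s and contact force between carrier and the fingers below 0.1 N); the robot touches nothing.
It fails at once if carrier and supply are pressed together with more than 25 N (cap rammed on the floor, or lugs forced against catch or stops) (contact force between carrier and supply above 25 N).
It fails at once if the spare carrier is moved more than 15 mm (distance of spare from where it was at the start of the episode above 0.015 m).
It fails at once if reflector, hex key, rotor, slide mount or magazine is moved more than 20 mm (distance of any of reflector, hexkey, rotor, mount, magazine_top from where it was at the start of the episode above 0.02 m).
It also fails if it takes over 72 s, if anything falls off the work surface, if the arm or the gripper's body presses on something with over 40 N, if the wrist force passes 120 N, or if a joint passes its speed limit or range.

## Robot

A 7-joint arm with a two-finger parallel gripper is mounted at the origin on the work surface. World frame = base frame: x ahead of the robot, y to its left, z up, the work surface at z = 0. Lengths are in m, angles in degrees, forces in N, time in s.
With the tool pointing down it reaches from about 0.375 to 0.925 m from the base axis. Payload 3.1 kg.
Tool frame: the origin (TCP) lies between the finger pads; the fingertips stand 19 mm ahead of it and the grasp point (between the pads) is the TCP (bot.tips_ahead is the distance from the TCP to the fingertips, in m); z points along the fingers, y is the line along which they close (so a half turn about z gives the same grasp; the last joint's range is limited). The gripper opens to 85 mm and grips with 20 to 120 N. Pads are 22 mm wide; open, the fingers measure 114 mm over their backs; the gripper's body (76 mm by 85 mm) begins 54 mm behind the grasp point. The pads swing forward as they close: fully open they stand 13 mm farther back than shut.
Start: joints at [-79.4, 21.939, 2.515, 91.553, -1.026, 66.532, -2.859], TCP at [0.181, 0.624, 0.228] pointing down, gripper open.
Joint ranges: [-149.38, 149.38], [-23.57, 123.04], [-84.95, 90], [0, 143.3], [-89.99, 269.99], [3.08, 112.72], [-163.45, 163.45]. Speed limits (degrees/s): [159.86, 159.86, 180, 180, 180, 180, 180].

## Interface

Orientations are given as a 3x3 rotation matrix whose columns are the frame's x, y, z axes.
In Python, from bench import bot gives the robot as it stands. Calls block until the motion is done:
- bot.movep(position, orientation): joint-space move of the TCP to a pose.
- bot.servo_line(position, feed=0.15, rot=None, contact_N=None): straight line of the TCP; rot=None keeps the orientation; feed is the mean speed in m/s. With contact_N (N) it stops when the force on the tool has changed by that much, and returns True; else False.
- bot.set_joints(angles): joint-space move.
- bot.let_go() and bot.close(): open the fingers fully, or close them until they stop; the grip force is fixed at half the most.
- bot.wait(seconds).
- bot.inverse_kinematics(position, orientation): joint angles nearest the present ones, or None.
- bot.state(): the state.
- bot.camera(name): name is "scene" or "side" or "wrist"; returns the picture (384x512x3 uint8, red, green, blue); there is no depth.
- bot.calibration(name): a dict with "K" (3x3 intrinsics, pixels), "R" (3x3) and "t" (3): a world point X has camera coordinates R X + t; the wrist camera has in their place "hand_eye" (4x4, takes a point from camera to tool coordinates, whose origin is the TCP and whose axes are the flange's). Camera axes: x right, y down, z forward; pixel columns grow to the right and rows downward; lengths in m; the calibration is good to about 2 mm. A picture is of the moment at which its call begins: read the wrist's pose just before it. calibration takes no time and is no camera call.
A pose or a line that the arm cannot do raises bot.IKError and nothing moves.
- bot.hand_in(): hands the job in; it is judged then, once.
The state is a dict: "t": time; "joints": joint angles; "qd": joint speeds; "joint_torque": joint torques, N m; "tcp_pos": TCP position; "eef_rot": TCP orientation; "contact_force": force on the tool from outside, world axes, zero at the start; "torque": the same for the moment, N m; "grip_width": opening from 0.0 (shut) to 1.0 (fully open); "finger_force": force on a finger pad.
Only numpy, scipy, OpenCV 4.12 (cv2) and the standard library are available. Lean on these libraries where they do the work, as an engineer would, in place of code of your own. Each camera call takes 0.05 s, during which the arm holds its last target. There are 200 camera calls.

## Working session

There is one attempt and no reset: what is moved stays moved. The work goes in short steps, each a Python script; the robot and the scene stay as the last script left them, time stands still between calls to the robot, and variables do not carry over. Pictures are saved under pics/ and viewed, at most 10 in all, crops included, and the job is handed in when it is done.

```bash
mkdir -p pics; ls
python3 - <<'E'
from bench import bot
import cv2,numpy as np
for n in("scene","side"):
    cv2.imwrite(f"pics/{n}.png",cv2.cvtColor(bot.camera(n),cv2.COLOR_RGB2BGR))
    c=bot.calibration(n);print(n,np.round(c["K"],1).tolist(),np.round(c["R"],3).tolist(),np.round(c["t"],3), np.round(-c["R"].T@c["t"],3))
print(np.round(bot.calibration("wrist")["hand_eye"],3).tolist())
s=bot.state();print(s["t"],s["tcp_pos"],np.round(s["eef_rot"],3).tolist())
E
```

```text
pics
scene [[473.5, 0.0, 261.4], [0.0, 473.5, 191.0], [0.0, 0.0, 1.0]] [[-0.886, 0.464, -0.012], [0.353, 0.658, -0.665], [-0.3, -0.594, -0.747]] [ 0.501 -0.136  1.656] [0.989 0.841 1.152]
side [[436.8, 0.0, 256.7], [0.0, 436.8, 197.3], [0.0, 0.0, 1.0]] [[0.966, -0.257, -0.004], [-0.202, -0.747, -0.633], [0.16, 0.613, -0.774]] [-0.542  0.197  1.338] [ 0.349 -0.812  1.159]
[[0.001, -0.952, -0.306, 0.078], [1.0, 0.001, -0.0, 0.0], [0.0, -0.306, 0.952, -0.146], [0.0, 0.0, 0.0, 1.0]]
0.1 [0.18110589 0.62335796 0.22720036] [[-0.96, 0.279, -0.001], [0.279, 0.96, -0.002], [-0.0, -0.002, -1.0]]
```

View pics/scene.png

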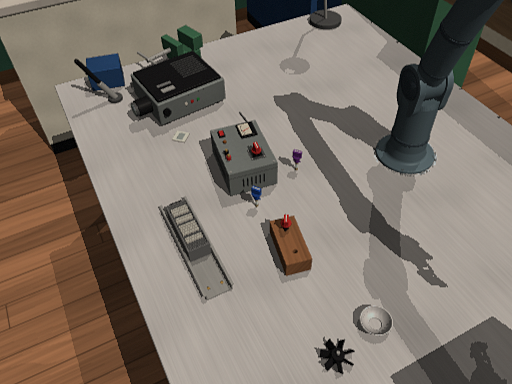

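View pics/side.png

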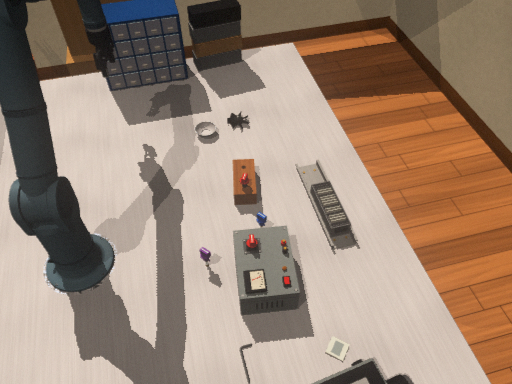

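Scene: the red carrier on the supply is at about (256,148), the spare at (287,222) and the empty hole at (296,251). Side: the carrier is at about (252,242), the spare at (244,180) and the hole near (243,165). Next is rough localisation, then wrist views.

```bash
cat > h.py <<'E'
from bench import bot
import cv2,numpy as np
def ray(name,uv,pose=None):
    c=bot.calibration(name);d=np.linalg.inv(c["K"])@[uv[0],uv[1],1.]
    if name=="wrist":
        p,R=pose;H=np.array(c["hand_eye"]);return R@H[:3,3]+p,R@H[:3,:3]@d
    return -c["R"].T@c["t"],c["R"].T@d
def onz(name,uv,z,pose=None):
    o,d=ray(name,uv,pose);return o+d*(z-o[2])/d[2]
def down(yaw):  # tool y axis (closing) at angle yaw in xy, z down
    y=np.array([np.cos(yaw),np.sin(yaw),0]);z=np.array([0,0,-1.]);return np.column_stack([np.cross(y,z),y,z])
def snap(fn):
    s=bot.state();im=bot.camera("wrist");cv2.imwrite(fn,cv2.cvtColor(im,cv2.COLOR_RGB2BGR))
    np.savez(fn+".npz",p=s["tcp_pos"],R=s["eef_rot"]);return np.array(s["tcp_pos"]),np.array(s["eef_rot"])
def load(fn):
    a=np.load(fn+".npz");return a["p"],a["R"]
E
python3 - <<'E'
from h import *
r=lambda x:np.round(x,3)
print("cap",r(onz("scene",(256,146),.14)),r(onz("side",(252,241),.14)))
print("hole",r(onz("scene",(296,251),.055)),r(onz("side",(243,165),.055)))
print("spare",r(onz("scene",(287,221),.095)),r(onz("side",(244,179),.095)))
# supply deck corners
print("deck",[r(onz("side",q,.105))[:2].tolist() for q in((234,231),(291,227),(298,291),(239,297))])
cap=(onz("scene",(256,146),.14)+onz("side",(252,241),.14))/2
for yaw in np.radians([-60,-30,0,30,60,90,120,150,180]):
  for dz in (.2,):
    q=bot.inverse_kinematics([cap[0],cap[1],.16],down(yaw)); print(round(np.degrees(yaw)),None if q is None else np.round(q))
E
```

```text
cap [ 0.51  -0.139  0.14 ] [ 0.507 -0.154  0.14 ]
hole [0.567 0.213 0.055] [0.569 0.214 0.055]
spare [0.553 0.135 0.095] [0.549 0.115 0.095]
deck [[0.47, -0.084], [0.635, -0.114], [0.59, -0.316], [0.435, -0.293]]
-60 [-36.  20.  56. 114. -20.  56. -30.]
-30 [-36.  20.  57. 114. -20.  56.   0.]
0 [-36.  20.  57. 114. -20.  56.  30.]
30 [-36.  20.  57. 114. -20.  56.  60.]
60 [-34.  19.  53. 114. -18.  56.  88.]
90 [-33.  19.  52. 114. -18.  56. 118.]
120 [-40.  23.  62. 114. -24.  57. 153.]
150 [ 62.  24. -59. 110.  24.  60. 142.]
180 [ -49.   37.   79.  114.  -41.   65. -132.]
```

Run:
```python
from h import *
R=down(np.radians(-12))
bot.movep([.567,.195,.24],R); snap("pics/w_block.png")
bot.movep([.509,-.147,.27],R); snap("pics/w_cap.png")
print(bot.state()["t"],np.round(bot.state()["joints"]))
```

```text
3.5833 [-37.   9.  53. 107.  -8.  68.   7.]
```

View pics/w_block.png

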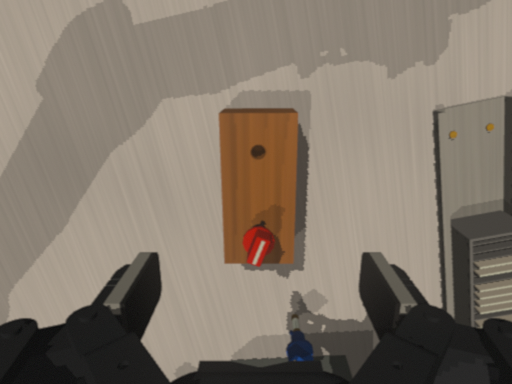

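View pics/w_cap.png

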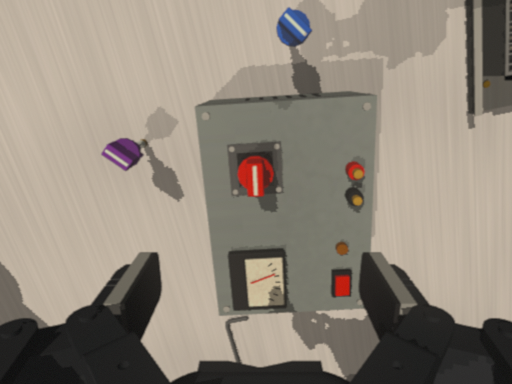

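The block view shows the empty hole at (258,152) and the spare at (258,243). In the cap view, the four bezel screws are at (232,149), (277,147), (279,190) and (235,192), and the bar's white stripe runs from (254,166) to (256,195).

Run:
```python
from h import *
r=lambda x:np.round(x,4).tolist()
b=load("pics/w_block.png");c=load("pics/w_cap.png")
im=cv2.imread("pics/w_block.png");g=cv2.cvtColor(im,cv2.COLOR_BGR2GRAY)
m=(g[135:170,240:276]<45);ys,xs=np.nonzero(m);print("hole px",xs.mean()+240,ys.mean()+135,m.sum())
h=onz("wrist",(xs.mean()+240,ys.mean()+135),.055,b);print("hole",r(h))
print("blk corners",[r(onz("wrist",q,.055,b))[:2] for q in((220,112),(298,111),(296,264),(224,264))])
print("screws",[r(onz("wrist",q,.106,c))[:2] for q in((232,149),(277,147),(279,190),(235,192))])
print("centre",r(np.mean([onz("wrist",q,.106,c) for q in((232,149),(277,147),(279,190),(235,192))],0)))
q=[onz("wrist",p,.105,c)[:2] for p in((198,107),(376,96),(359,313),(220,314))];print("deck",np.round(q,3).tolist())
im=cv2.imread("pics/w_cap.png").astype(int)[150:205,225:290]
w=(im.min(2)>150);n,l,st,ce=cv2.connectedComponentsWithStats(w.astype(np.uint8));k=1+np.argmin(np.hypot(*(ce[1:]-[30,30]).T)) 
ys,xs=np.nonzero(l==k);ys=ys+150;xs=xs+225;print(len(xs),xs.mean(),ys.mean(),ys.min(),ys.max())
P=np.array([onz("wrist",p,.143,c)[:2] for p in zip(xs,ys)]);print("stripe ctr",r(P.mean(0)))
u=np.linalg.svd(P-P.mean(0))[2][0];print("bar dir deg",np.degrees(np.arctan2(u[1],u[0])),"len",np.ptp((P-P.mean(0))@u))
red=(im[...,2]>90)&(im[...,1]<60)
ys,xs=np.nonzero(red);print("red bbox",xs.min()+225,xs.max()+225,ys.min()+150,ys.max()+150)
print("disc x extents z.123",r(onz("wrist",(xs.min()+225,173),.123,c)),r(onz("wrist",(xs.max()+225,173),.123,c)),"top",r(onz("wrist",(255,ys.min()+150),.123,c)))
```

```text
hole px 257.30232558139534 152.06976744186045 43
hole [0.5664, 0.2072, 0.055]
blk corners [[0.5399, 0.2518], [0.612, 0.2378], [0.5822, 0.0779], [0.5057, 0.0937]]
screws [[0.4892, -0.1234], [0.5297, -0.1299], [0.5238, -0.1707], [0.4826, -0.1642]]
centre [0.5063, -0.1471, 0.106]
deck [[0.468, -0.081], [0.623, -0.104], [0.582, -0.325], [0.436, -0.296]]
60 254.86666666666667 180.76666666666668 167 194
stripe ctr [0.5061, -0.1466]
bar dir deg 80.649567647881 len 0.023298603220905188
red bbox 238 273 156 196
disc x extents z.123 [0.4916, -0.1423, 0.123] [0.5217, -0.1485, 0.123] top [0.5094, -0.1304, 0.123]
```

```bash
cat >> h.py <<'E'
def stripe(fn,guess,z=.143):
    c=load(fn);H=np.array(bot.calibration("wrist")["hand_eye"]);K=bot.calibration("wrist")["K"]
    X=H[:3,:3].T@(c[1].T@(np.array([*guess,z])-c[0])-H[:3,3]);u=K@X;u=u[:2]/u[2]
    x0,y0=(u-26).astype(int).clip(0);im=cv2.imread(fn)[y0:y0+52,x0:x0+52].astype(int)
    n,l,st,ce=cv2.connectedComponentsWithStats((im.min(2)>150).astype(np.uint8))
    k=1+np.argmin(np.hypot(*(ce[1:]-26).T)-.05*st[1:,4].clip(0,100))
    ys,xs=np.nonzero(l==k);P=np.array([onz("wrist",p,z,c)[:2] for p in zip(xs+x0,ys+y0)])
    v=np.linalg.svd(P-P.mean(0))[2][0];return P.mean(0),np.degrees(np.arctan2(v[1],v[0])),len(xs),np.ptp((P-P.mean(0))@v)
E
python3 - <<'E'
from h import *
g=[.5062,-.1468]
print(stripe("pics/w_cap.png",g))
bot.movep([*g,.25],down(np.radians(80.6)));snap("pics/c90.png");print(stripe("pics/c90.png",g))
bot.movep([*g,.25],down(np.radians(-9.4)));snap("pics/c0.png");print(stripe("pics/c0.png",g))
s=bot.state();print(s["t"],s["contact_force"],s["torque"],np.round(s["joints"]),s["tcp_pos"])
E
```

```text
(array([ 0.50613375, -0.14655903]), np.float64(80.649567647881), 60, np.float64(0.023298603220905188))
(array([ 0.50632924, -0.14607552]), np.float64(-99.32831495912116), 95, np.float64(0.024571916963354343))
(array([ 0.50610675, -0.1461238 ]), np.float64(-99.29038977382862), 61, np.float64(0.024119942667893246))
6.4667 [-0.71828682  0.38135385 -0.18857997] [-0.04182301 -0.02628799 -0.00497565] [-35.  10.  52. 109.  -8.  65.  11.] [ 0.50622703 -0.14679399  0.25003291]
```

Run:
```python
from h import *
R=down(np.radians(-9.35));g=[.5062,-.1463]
def p(n):
    s=bot.state();print(n,round(s["t"],2),np.round(s["contact_force"],2),np.round(s["torque"],3),np.round(s["tcp_pos"],4),round(s["grip_width"],3),np.round(s["finger_force"],1));return s
print(bot.servo_line([*g,.146],.08,R,contact_N=6));p("down")
bot.close();s=p("closed")
f0=np.array(s["contact_force"])
for i in range(1,30):
    if np.linalg.norm(f0[:2])>15: break
    hit=bot.servo_line([*g,.146-.0005*i],.006,R)
    s=bot.state();fz=s["contact_force"][2]-f0[2];print(i,round(fz,2),round(s["tcp_pos"][2],5))
    if fz>9: break
p("end")
```

```text
False
down 7.92 [-0.4  -0.02  0.31] [ 0.059  0.017 -0.002] [ 0.5068 -0.1464  0.1466] 1.001 0.0
closed 8.68 [-0.16 -0.31 -0.03] [ 0.019  0.02  -0.004] [ 0.5062 -0.1463  0.146 ] 0.003 0.0
1 -0.98 0.14543
2 -0.86 0.14493
3 0.19 0.14448
4 -0.06 0.14395
5 -0.51 0.14346
6 0.39 0.14295
7 0.43 0.14244
8 0.05 0.14196
9 0.89 0.14146
10 -0.68 0.14097
11 -0.39 0.14046
12 1.97 0.14037
13 1.72 0.13964
14 2.9 0.13905
15 3.38 0.13852
16 2.52 0.13804
17 3.29 0.13753
18 2.98 0.13702
19 3.42 0.13652
20 3.42 0.13603
21 4.34 0.13553
22 4.77 0.13524
23 8.27 0.13522
24 8.69 0.13513
25 10.18 0.13507
end 14.93 [-0.31  0.13 10.15] [0.097 0.181 0.023] [ 0.5078 -0.1468  0.1351] 0.001 5.3
```

The gripper is fully shut, so it is not holding the bar. I'll back up and look.

Run:
```python
from h import *
g=[.5062,-.1463];print(bot.tips_ahead)
R=down(np.radians(-9.35))
bot.servo_line([*g,.155],.05,R);s=bot.state();print(s["contact_force"],s["grip_width"],s["t"])
snap("pics/x.png");cv2.imwrite("pics/x2.png",np.hstack([cv2.imread("pics/x.png"),cv2.resize(cv2.cvtColor(bot.camera("side")[205:301,200:270],cv2.COLOR_RGB2BGR),(280,384))]))
```

```text
0.019
[ 0.4521064  -0.84649472 -0.19358849] -0.002459503361513673 15.5167
```

View pics/x2.png

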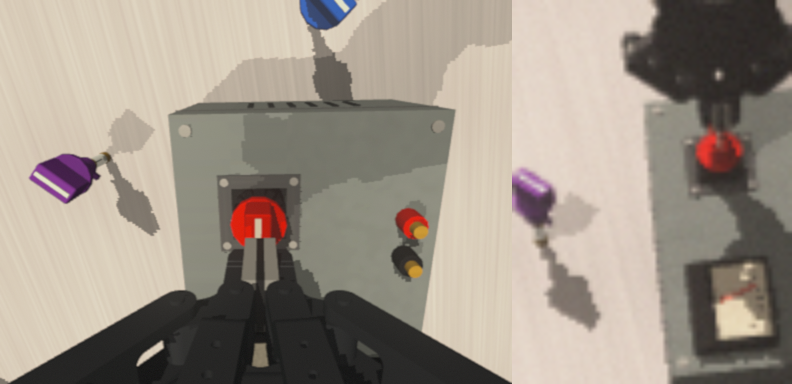

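Shut fingertips show at about (260,243), overlapping the bar, with the cap disc centred at about (258,222). I'll check this against projections.

Run:
```python
from h import *
p,R=load("pics/x.png");c=bot.calibration("wrist");H=np.array(c["hand_eye"]);print(np.round(c["K"],1).tolist(),p,np.round(R,3).tolist())
def pr(X,world=True):
    x=R.T@(np.array(X)-p) if world else np.array(X)
    x=H[:3,:3].T@(x-H[:3,3]);u=c["K"]@x;return np.round(u[:2]/u[2],1)
g=np.array([.5062,-.1463,0]);by=np.array([np.cos(np.radians(80.65)),np.sin(np.radians(80.65)),0]);bx=np.array([by[1],-by[0],0])
for zz in(.123,.143):
    print(zz,"centre",pr(g+[0,0,zz]),"bar ends",pr(g+by*.0145+[0,0,zz]),pr(g-by*.0145+[0,0,zz]),"disc x",pr(g+bx*.016+[0,0,zz]),pr(g-bx*.016+[0,0,zz]),"disc +y",pr(g+by*.016+[0,0,zz]))
for d in(-.02,-.01,0,.01,.019): print("tool",d,pr([0,0,d],0),pr([.011,0,d],0))
cv2.imwrite("pics/x3.png",cv2.resize(cv2.imread("pics/x.png")[160:300,180:340],(640,560),interpolation=cv2.INTER_CUBIC))
```

```text
[[344.0, 0.0, 259.8], [0.0, 344.0, 188.4], [0.0, 0.0, 1.0]] [ 0.50582212 -0.1460079   0.154751  ] [[0.162, 0.987, -0.001], [0.987, -0.162, 0.0], [0.0, -0.001, -1.0]]
0.123 centre [259.2 225.4] bar ends [259.2 201. ] [259.1 248.6] disc x [287.7 225.4] [230.6 225.3] disc +y [259.2 198.5]
0.143 centre [259.1 241.5] bar ends [259.1 214.9] [259.  266.8] disc x [290.7 241.6] [227.4 241.5] disc +y [259.1 212.1]
tool -0.02 [257.8 275.5] [257.8 251.9]
tool -0.01 [258.  263.2] [258.  240.8]
tool 0 [258.1 252.3] [258.1 231.1]
tool 0.01 [258.2 242.7] [258.2 222.4]
tool 0.019 [258.3 234.9] [258.3 215.4]
```

View pics/x3.png

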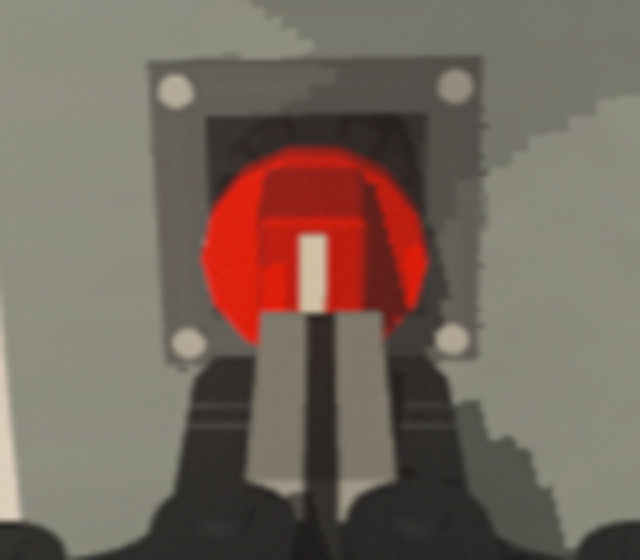

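The cap is where predicted, but both the contact (carrier top 0.143 m at TCP z ≈ 0.1405) and the image put the real fingertips about 2 mm *behind* the TCP, not 19 mm ahead. The shut fingers were pressing on top of the bar. The press also gave a bottom depth of about 5.3 mm. I'll regrasp about 24 mm lower.

```bash
cat >> h.py <<'E'
def p(n):
    s=bot.state();print(n,round(s["t"],2),np.round(s["contact_force"],2),np.round(s["torque"],3),np.round(s["tcp_pos"],4),round(s["grip_width"],3),np.round(s["finger_force"],1));return s
E
python3 - <<'E'
from h import *
R=down(np.radians(-9.35));g=[.5062,-.1463]
bot.let_go();p("open")
print(bot.servo_line([*g,.122],.04,R,contact_N=6));p("down")
bot.wait(.2);bot.close();bot.wait(.2);p("closed")
E
```

```text
open 16.4 [ 0.26 -0.5  -0.22] [ 0.03  -0.     0.052] [ 0.5062 -0.1463  0.155 ] 1.0 0.0
False
down 17.38 [0.44 0.46 0.19] [-0.036  0.03  -0.004] [ 0.5064 -0.1464  0.1222] 1.001 0.0
closed 18.43 [-1.07 -0.32  2.63] [0.09  0.209 0.003] [ 0.5062 -0.1463  0.1221] 0.146 59.9
```

Run:
```python
from h import *
R=down(np.radians(-9.35));g=[.5062,-.1463]
L=[]
for i in range(1,40):
    z=.122-.0004*i;bot.servo_line([*g,z],.006,R)
    s=bot.state();L.append((round(z,4),round(s["tcp_pos"][2],4),round(s["contact_force"][2],1)))
    if s["contact_force"][2]>9: break
print(L);p("bottom")
```

```text
[(0.1216, np.float64(0.1216), np.float64(2.0)), (0.1212, np.float64(0.1212), np.float64(2.4)), (0.1208, np.float64(0.1208), np.float64(2.6)), (0.1204, np.float64(0.1204), np.float64(2.6)), (0.12, np.float64(0.12), np.float64(3.1)), (0.1196, np.float64(0.1196), np.float64(3.7)), (0.1192, np.float64(0.1192), np.float64(2.6)), (0.1188, np.float64(0.1188), np.float64(3.6)), (0.1184, np.float64(0.1184), np.float64(3.3)), (0.118, np.float64(0.118), np.float64(3.4)), (0.1176, np.float64(0.1176), np.float64(4.1)), (0.1172, np.float64(0.1172), np.float64(3.7)), (0.1168, np.float64(0.117), np.float64(5.2)), (0.1164, np.float64(0.1169), np.float64(7.3)), (0.116, np.float64(0.1169), np.float64(9.3))]
bottom 22.18 [-2.43  0.45  9.34] [0.209 0.672 0.005] [ 0.5065 -0.1464  0.1169] 0.148 61.1
```

Run:
```python
from h import *
g=[.5062,-.1463];z=.1166;y0=-9.35
L=[];base=[]
bot.servo_line([*g,z],.006,down(np.radians(y0)))
a=0
while a<84:
    a+=5 if a<40 else 1.5
    bot.servo_line([*g,z],.02,down(np.radians(y0+a)))
    bot.wait(.05);s=bot.state();T=s["torque"][2];f=s["contact_force"];L.append((a,round(T,3),*np.round(f,1).tolist()))
    if a<=40: base.append(T); 
    if abs(T)>.15 or (a>40 and abs(T-np.mean(base))>.12) or np.linalg.norm(f)>15: break
for l in L:print(*l)
s=p("stop");R=s["eef_rot"];print(np.degrees(np.arctan2(R[1][1],R[0][1])))
```

```text
5 -0.036 -0.5 0.6 5.8
10 -0.048 -0.5 0.0 6.0
15 0.0 -0.2 0.6 6.4
20 0.004 0.3 1.3 5.5
25 0.075 0.3 0.1 5.3
30 -0.018 0.0 0.2 4.9
35 0.028 -0.5 0.3 5.7
40 -0.046 -0.0 0.2 5.6
41.5 0.0 0.6 -0.5 6.0
43.0 0.01 0.2 0.1 5.3
44.5 -0.034 0.6 -0.5 5.2
46.0 -0.029 0.2 0.3 5.3
47.5 -0.045 -0.5 0.2 5.0
49.0 -0.008 0.2 0.3 5.3
50.5 -0.031 -1.1 -0.1 6.0
52.0 -0.051 -0.2 0.4 5.8
53.5 -0.053 -0.6 0.5 5.2
55.0 -0.03 0.6 -0.2 5.5
56.5 0.01 0.3 -0.3 6.4
58.0 -0.019 -0.1 -0.1 5.9
59.5 -0.071 -0.3 0.1 6.2
61.0 -0.041 -0.1 0.2 5.5
62.5 -0.016 0.3 -0.1 6.1
64.0 -0.003 0.8 -0.4 5.3
65.5 -0.103 0.3 -0.1 4.8
67.0 -0.02 0.5 -0.1 5.8
68.5 -0.032 0.1 -0.4 5.3
70.0 0.012 0.2 0.9 5.4
71.5 -0.017 0.9 0.3 4.8
73.0 0.044 -0.5 -0.1 5.4
74.5 -0.074 -0.2 -0.0 5.4
76.0 -0.049 0.9 0.3 4.9
77.5 -0.034 -0.3 -0.3 5.6
79.0 -0.059 -1.1 0.0 6.1
80.5 -0.054 0.5 0.7 5.2
82.0 -0.091 -0.1 0.6 6.3
83.5 -0.165 -0.5 -0.1 6.3
stop 33.53 [-0.45 -0.08  6.34] [ 0.056 -0.041 -0.165] [ 0.507  -0.1464  0.117 ] 0.148 60.4
73.88089778488057
```

Run:
```python
from h import *
g=[.5062,-.1463];R=down(np.radians(-9.35+82))
bot.servo_line([*g,.1166],.02,R)
for k in range(1,9):
    bot.servo_line([*g,.1166+.002*k],.02,R);f=bot.state()["contact_force"];print(k,np.round(f,1))
    if np.linalg.norm(f)>9: break
else:
    print(bot.servo_line([*g,.24],.06,R,contact_N=6))
p("lift")
```

```text
1 [1.7 0.2 3. ]
2 [1.4 0.3 1.9]
3 [2.  0.3 0.6]
4 [ 0.6  0.5 -0.1]
5 [ 0.3  1.  -0.6]
6 [-1.   2.9 -1.3]
7 [-1.4  2.5 -0.9]
8 [-0.4 -0.4 -1. ]
False
lift 37.73 [-0.64 -0.64 -1.09] [0.035 0.044 0.024] [ 0.5059 -0.1462  0.2396] 0.145 59.5
```

Run:
```python
from h import *
b=load("pics/w_block.png");im=cv2.imread("pics/w_block.png");g=cv2.cvtColor(im,cv2.COLOR_BGR2GRAY)
for th in(40,50,60,70):
    m=(g[138:166,244:272]<th).astype(np.uint8);n,l,st,ce=cv2.connectedComponentsWithStats(m);k=1+np.argmax(st[1:,4])
    ct=st[k][:2]+st[k][2:4]/2-.5+[244,138]
    print(th,st[k][2:],ct,ce[k]+[244,138],np.round(onz("wrist",ct,.055,b),4))
bot.movep([.5665,.207,.24],down(np.radians(-12)))
p("over");snap("pics/w_hand.png")
w=cv2.imread("pics/w_hand.png");cv2.imwrite("pics/w_two.png",np.hstack([cv2.resize(w,(480,360)),cv2.resize(im[132:172,238:278],(320,360),interpolation=cv2.INTER_NEAREST)]))
```

```text
Traceback (most recent call last):
ValueError: attempt to get argmax of an empty sequence
```

Run:
```python
from h import *
b=load("pics/w_block.png");im=cv2.imread("pics/w_block.png");g=cv2.cvtColor(im,cv2.COLOR_BGR2GRAY)
for th in(48,55,62,70):
    m=(g[138:166,244:272]<th).astype(np.uint8);n,l,st,ce=cv2.connectedComponentsWithStats(m)
    if n<2: continue
    k=1+np.argmax(st[1:,4]);ct=st[k][:2]+st[k][2:4]/2-.5+[244,138]
    print(th,st[k][2:],ct,ce[k]+[244,138],np.round(onz("wrist",ct,.055,b),4))
bot.movep([.5665,.207,.24],down(np.radians(-12)))
p("over");snap("pics/w_hand.png")
w=cv2.imread("pics/w_hand.png");cv2.imwrite("pics/w_two.png",np.hstack([cv2.resize(w,(480,360)),cv2.resize(im[132:172,238:278],(320,360),interpolation=cv2.INTER_NEAREST)]))
```

```text
48 [12  8 66] [257.5 151.5] [257.42424242 151.63636364] [0.5661 0.2071 0.055 ]
55 [ 13  11 109] [258. 151.] [257.55963303 150.8440367 ] [0.5667 0.2075 0.055 ]
62 [ 14  12 123] [257.5 151.5] [257.37398374 151.03252033] [0.5661 0.2071 0.055 ]
70 [ 15  14 151] [258.  151.5] [257.67549669 151.17880795] [0.5666 0.207  0.055 ]
over 39.52 [ 0.01  0.04 -1.18] [-0.037 -0.011 -0.037] [0.5667 0.2059 0.24  ] 0.144 59.5
```

View pics/w_two.png

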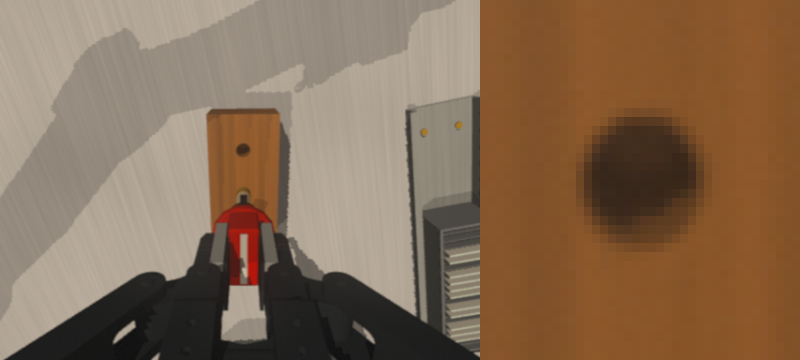

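The hole centre is at about (258,151.8), which is (0.5666, 0.207). The carrier hangs upright in the hand with the fuse tip where predicted. I'll insert with contact sensing.

Run:
```python
from h import *
R=down(np.radians(-12));c=np.array([.5666,.2070])
bot.servo_line([*c,.122],.12,R);bot.wait(.2);p("pre")
for o in [(0,0),(.0015,0),(-.0015,0),(0,.0015),(0,-.0015)]:
    q=c+o
    bot.servo_line([*q,.121],.03,R)
    hit=bot.servo_line([*q,.0785],.025,R,contact_N=5)
    s=p(("hit",hit,o))
    if s["tcp_pos"][2]<.085: break
    if s["t"]>60: break
```

```text
pre 40.9 [-0.53  0.95 -0.42] [ 0.057 -0.019  0.035] [0.5673 0.2073 0.123 ] 0.147 59.5
('hit', True, (0, 0)) 42.66 [0.69 0.4  4.42] [-0.025  0.038  0.016] [0.5665 0.207  0.0801] 0.149 60.3
```

Seated at TCP z = 0.0801, against a prediction of 0.0802. I'll release and retreat.

Run:
```python
from h import *
R=down(np.radians(-12));bot.let_go();bot.wait(.2)
bot.servo_line([.5666,.2070,.24],.1,R);p("up");snap("pics/fin.png")
sc=cv2.cvtColor(bot.camera("side"),cv2.COLOR_RGB2BGR)[130:240,190:290]
cv2.imwrite("pics/fin2.png",np.hstack([cv2.resize(cv2.imread("pics/fin.png"),(480,360)),cv2.resize(sc,(320,360))]))
```

```text
up 45.33 [ 0.77  0.21 -0.28] [-0.028  0.002  0.002] [0.5661 0.2068 0.2392] 1.0 0.0
```

View pics/fin2.png

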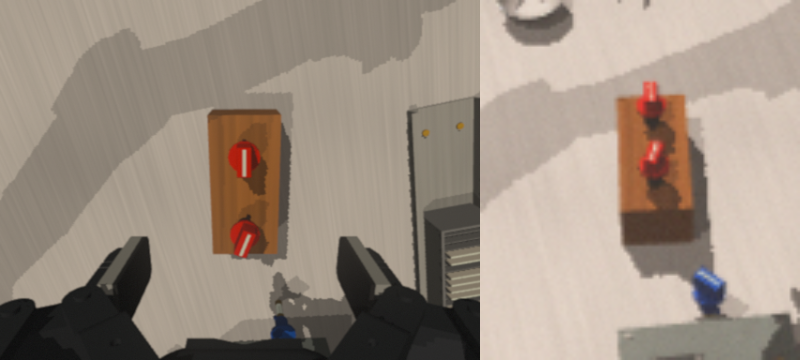

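The carrier, at (244,158), stands upright in the hole; the spare, at (243,240), is where it was.

```bash
python3 -c "
from bench import bot
print(bot.hand_in())"
```

```text
the job is handed in; nothing more can be done
None
```

The carrier was pressed, twisted out and drawn clear, and it now stands released and fully home in the block's empty hole; I handed the job in at about 45 s, and `hand_in` returned no verdict.

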